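# Hold the depth-stop collar on the spindle flat of the mould press

## Task

The depth-stop collar of the mould press has to go back on its spindle: first feel for the set-screw flat on the bare spindle and, gripping it across that flat, turn it until the flat faces straight out of the open front of the press, then take the collar (the ring with the screw in its side) and slide it down over the spindle with the set-screw square over that flat. Hold it there with about 12 mm of clear gap between the collar and the top of the press head (that gap is the stroke) and finish while still holding it, upright and still, so that a colleague can tighten the screw. Leave the spacer ring, handwheel, glue pot and knife where they lie.

Things in the scene. Friction and masses are not known exactly. Their poses are not given: they have to be found in the camera images.
- press: Green cast C-frame mould press, fixed to the bench: base 270 x 150 x 25 mm, column and 14 mm rib at the back, arm reaching forward over a closed mould (260 mm wide, 120 deep, top at 81 mm). Origin on the bench under the spindle axis; x points out of the open front, z up. The front looks away from the robot, within 25 degrees. Rib: from 85 mm behind the axis, rising to z 195 mm at 130 behind.
- head (a point): Centre of the top of the press head, on the spindle axis: upper face of the round steel bush, 64 mm across, 175 mm above the bench, out of which the spindle nose stands. Fixed to the press, same axes.
- nose (a point): Centre of the top end of the spindle nose, on the spindle axis, 50 mm above the head (48.5 to 51.5 as the screw rises). The nose is a steel shaft 28 mm across with a 3 mm wide, 3 mm high chamfer at its end. Turns with the spindle: its x axis is the outward normal of the flat.
- flat (a point): Middle of the set-screw flat milled along the whole nose, 10 mm from the spindle axis, 25 mm below the nose's end. The flat is 20 mm wide; across it the nose measures 24 mm instead of 28, which fingers can feel; the middle of those 24 mm lies 2 mm behind the axis. x axis: outward normal of the flat; z up.
- spindle: The press's steel spindle with its nose. Origin on the spindle axis, level with the top of the head (within 1.5 mm); x axis along the flat's outward normal, z up. Turns either way without stops about z; the flat starts 0.8 to 5.4 rad counter-clockwise (seen from above) from the press front; stays where left; friction about 0.1 N m. A 3 mm pitch screw: rises 3 mm per counter-clockwise turn.
- collar: The depth-stop collar: steel ring, 52 mm outside, bore 31 mm, 20 mm high, about 0.21 kg, flat on the bench. One hexagonal steel set-screw head, 14 mm across, stands out 10 mm from its side at half height; the screw is backed off, so the collar slips freely round the spindle. Origin: bore centre, underside; x axis out along the screw; z up.
- screw (a point): Outer end of the collar's set-screw head: 36 mm from the collar's axis, 10 mm above its underside. Same axes as the collar.
- spacer: A plain steel spacer ring lying on the bench, 52 mm outside, bore 31 mm, only 12 mm high, no screw. Not needed. Origin at the centre of its underside.
- handwheel: The press's dark steel handwheel, 154 mm across, with three spokes and a crank grip, lying on the bench (fitted later, not now). Origin at the centre of its underside.
- gluepot: Small terracotta bowl, 72 mm across, 40 mm high. Not needed. Origin at the centre of its underside.
- chaveta: Half-moon leaf knife, 150 x 55 x 4 mm, lying on the cutting board. Not needed. Origin near its middle, on the underside.

How it is judged (in metres and radians):
On the way:
1. the bare spindle, collar not yet on it, is in the fingers, turned so that its flat faces the front of the press (angle between the x axis of flat and the x axis of press, either way round below 0.22 rad and x of flat in the frame of press above 0.005 m and distance between collar and nose above 0.06 m and contact force between the fingers and spindle above 2 N), for 0.2 s.
At the end, for the whole second after the job is handed in: Flat faces the front within 0.22 rad; collar on the spindle (6 mm), upright within 0.14 rad, underside 7 to 17 mm above the head, set-screw over the flat within 0.22 rad, held still by the fingers (over 3 N, under 20 mm/s), and so through the last second (angle between the x axis of flat and the x axis of press, either way round below 0.22 rad and x of flat in the frame of press above 0.005 m and horizontal distance between collar and head below 0.006 m and z of collar in the frame of head between 0.007 and 0.017 m and angle between collar's own z axis and vertical below 0.14 rad and angle between the x axis of collar and the x axis of flat, either way round below 0.22 rad and horizontal distance between screw and flat below 0.036 m and contact force between the fingers and collar above 3 N and linear speed of collar below 0.02 m/s); the arm keeps its last pose, push and grip.
It fails at once if the spacer, handwheel, glue pot or knife is pushed more than 20 mm from its place (distance of any of spacer, handwheel, gluepot, chaveta from where it was at the start of the episode above 0.02 m).
It also fails if it takes over 67 s, if anything falls off the work surface, if the arm or the gripper's body presses on something with over 40 N, if the wrist force passes 120 N, or if a joint passes its speed limit or range.

## Robot

A 6-joint arm with a two-finger parallel gripper is mounted at the origin on the work surface. World frame = base frame: x ahead of the robot, y to its left, z up, the work surface at z = 0. Lengths are in m, angles in degrees, forces in N, time in s.
With the tool pointing down it reaches from about 0.325 to 0.775 m from the base axis. Payload 9.3 kg.
Tool frame: the origin (TCP) lies at the centre of the arm's flange, where the gripper is bolted on; the fingertips stand 173 mm ahead of it and the grasp point (between the pads) lies bot.grip_depth ahead of it (bot.grip_depth is the distance from the TCP to the grasp point, in m); x points along the fingers, y is the direction in which the jaws open and shut, and the axes are right-handed (so a half turn about x gives the same grasp; the last joint's range is limited). The gripper opens to 85 mm and grips with 20 to 120 N. Pads are 22 mm wide; open, the fingers measure 114 mm over their backs; the gripper's body (76 mm by 85 mm) begins 54 mm behind the grasp point. The pads swing forward as they close: fully open they stand 13 mm farther back than shut.
Start: joints at [-79.332, 14.817, 1.232, 76.415, 0, 81.257], TCP at [0.183, -0.519, 0.405] pointing down, gripper open.
Joint ranges: [-174.27, 174.27], [-52.1, 104.24], [-59.71, 78.15], [-110.17, 111.67], [-87.03, 83.33], [-180, 180]. Speed limits (degrees/s): [127.2, 127.2, 159.86, 180, 180, 180].

## Interface

Orientations are given as a 3x3 rotation matrix whose columns are the frame's x, y, z axes.
In Python, from workcell import readout, camera, bot gives the robot as it stands.
- The arm moves only by the shell command python3 -m inch 'ROWS' [OPENING] [FORCE]. ROWS is JSON, a list of rows, each a list of 6 numbers: the shift along the tool's x, y, z in mm, then the turn, a rotation vector about the tool's x, y, z in degrees. In form: [[x, y, z, wx, wy, wz], ...]. A call has 1 to 12 rows; each row is the pose to reach, as a shift and turn from the pose commanded when the call began, along the tool's axes at that moment; what a row does not reach only later rows make up. A row lasts 1/12 s, in which the tool goes at most 41.7 mm and 7.16 degrees, less where a joint would pass 70% of its speed; a pose out of reach is approached as far as the arm can. A call with a gripper value outside its range is refused whole. OPENING is the finger opening in mm, from 0 to 85.4, set as the call begins (- or left out, the last holds). The fingers move at their own pace and stop on an object; FORCE is the grip in N (left out, the last holds). Time passes only in rows, so rows that repeat a pose let the fingers close. It gives the time, the measured TCP pose, the force and the opening at its end, in the units of the state.
- readout.sense(): the state, without advancing time (a new reading comes with each control period).
- camera(name): name is "scene" or "side" or "wrist"; returns a dict with "frame" (384x512x3 uint8, red, green, blue), "fovy" (degrees; the focal length in pixels is half the picture's height over the tangent of half this angle, whatever the lens; pixels are square), "cx", "cy" (the principal point, pixels), "cam_to_world" (4x4, takes a point from camera to world coordinates); the wrist camera has in their place "tool_from_camera" (4x4, takes a point from camera to tool coordinates, whose origin is the TCP and whose axes are the tool frame's). Camera axes: x right, y down, z forward; pixel columns grow to the right and rows downward; lengths in m; the calibration is good to about 2 mm. A picture is of the moment at which its call begins: read the wrist's pose just before it. There is no depth.
- bot.job_done(): hands the job in, once; it reports no verdict.
The state is a dict: "clock": time; "q": joint angles; "dq": joint speeds; "joint_efforts": joint torques, N m; "eef_pos": TCP position; "orientation": TCP orientation; "contact_force": force on the tool from outside, world axes, zero at the start; "wrist_torque": the same for the moment, N m; "grip_width": finger opening in m.
Only numpy, scipy, OpenCV 4.12 (cv2) and the standard library are available. Lean on these libraries where they do the work, as an engineer would, in place of code of your own. Each camera call takes 0.05 s, during which the arm holds its last target.

## Working session

There is one attempt and no reset: what is moved stays moved. The work goes in short steps, Python scripts to look and compute and a shell command to move; the robot and the scene stay as the last step left them, time stands still between calls to the robot, and variables do not carry over. Pictures are saved under pics/ and viewed, and the job is handed in when it is done.

```bash
ls; mkdir -p pics; python3 - <<'E'
from workcell import readout,camera,bot
import cv2,numpy as np
print(readout.sense()); print(bot.grip_depth)
for n in("scene","side","wrist"):
    c=camera(n); cv2.imwrite(f"pics/{n}0.png",cv2.cvtColor(c["frame"],cv2.COLOR_RGB2BGR))
    print(n,{k:v for k,v in c.items() if k!="frame"})
print(readout.sense()["clock"])
E
```

```text
pics
{'clock': 0.0, 'q': array([-7.93309393e+01,  1.48518993e+01,  1.18896255e+00,  7.64162082e+01,
        1.54922821e-03,  8.12559001e+01]), 'dq': array([ 0.07856966, -0.06645068, -0.00104334,  0.02806099, -0.04871822,
       -0.02786828]), 'joint_efforts': array([ 8.00978105e-04, -5.55635834e+01,  3.44523597e+01,  1.36515603e-02,
       -1.71461297e-04,  1.74423537e-06]), 'eef_pos': array([ 0.18278995, -0.51868235,  0.40404976]), 'orientation': array([[-2.29163845e-04,  3.32377603e-01, -9.43146371e-01],
       [ 1.36246556e-03, -9.43145416e-01, -3.32377597e-01],
       [-9.99999046e-01, -1.36117338e-03, -2.36718207e-04]]), 'contact_force': array([ 0.04980315, -0.20409008,  0.24071969]), 'wrist_torque': array([-0.02728122, -0.0057903 , -0.00443213]), 'grip_width': 0.08520871355459544}
0.1547
scene {'fovy': 47.02773687053209, 'cx': 261.46900582903635, 'cy': 189.66130610739236, 'cam_to_world': array([[ 5.05253099e-01,  6.33171493e-01, -5.86355837e-01,
         1.42381921e+00],
       [ 8.62970591e-01, -3.69897099e-01,  3.44177126e-01,
        -5.43381597e-01],
       [ 1.03182134e-03
[... 247 characters left out ...]
d': array([[ 0.90202042, -0.24815217,  0.35324164,  0.15999588],
       [-0.43129628, -0.55312387,  0.7127675 , -0.92123733],
       [ 0.01851158, -0.79528265, -0.60595613,  0.89306633],
       [ 0.        ,  0.        ,  0.        ,  1.        ]])}
wrist {'fovy': 61.3896662924223, 'cx': 251.6780001672491, 'cy': 190.44879269107648, 'tool_from_camera': array([[-1.05211821e-05, -2.72646429e-01,  9.62114299e-01,
         3.09285048e-02],
       [ 9.99999983e-01,  1.72207252e-04,  5.97360152e-05,
        -2.79930423e-04],
       [-1.81969871e-04,  9.62114284e-01,  2.72646423e-01,
        -6.96089195e-02],
       [ 0.00000000e+00,  0.00000000e+00,  0.00000000e+00,
         1.00000000e+00]])}
0.15
```

View pics/scene0.png

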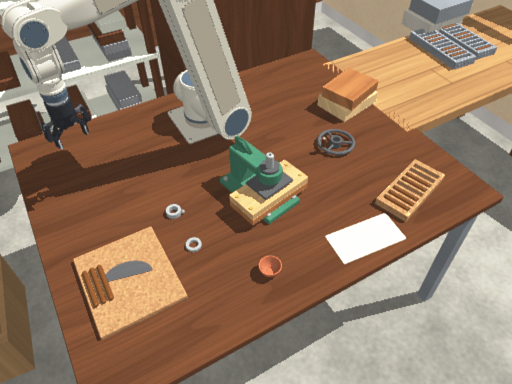

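View pics/side0.png

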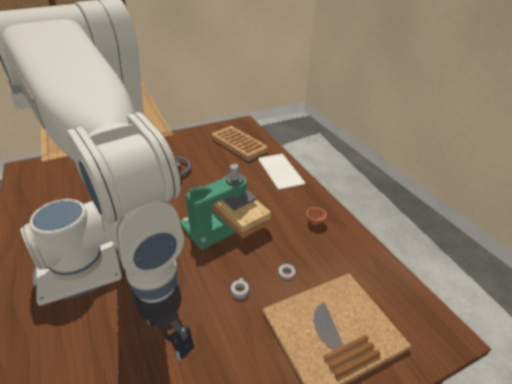

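View pics/wrist0.png

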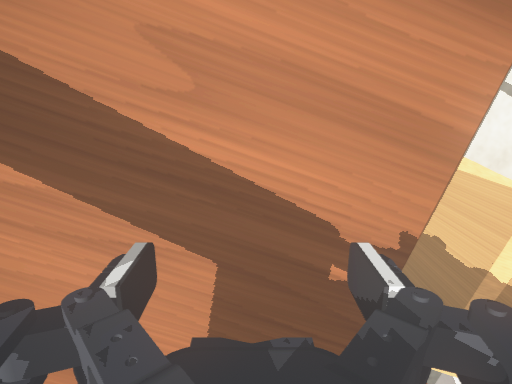

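The scene view shows the press at about (265,180), a ring with a stub at (174,212), which should be the collar, and a plain ring at (194,244), the spacer. The side view puts the collar at (239,289) and the spacer at (287,271). I'll enlarge both.

```bash
cat > h.py <<'E'
from workcell import readout,camera,bot
import cv2,numpy as np
from scipy.spatial.transform import Rotation as R
def snap(n,tag=None):
    s=readout.sense(); c=camera(n); c["s"]=s
    if n=="wrist":
        T=np.eye(4);T[:3,:3]=s["orientation"];T[:3,3]=s["eef_pos"];c["M"]=T@c["tool_from_camera"]
    else: c["M"]=c["cam_to_world"]
    c["f"]=192/np.tan(np.radians(c["fovy"]/2))
    if tag: cv2.imwrite(f"pics/{tag}.png",cv2.cvtColor(c["frame"],cv2.COLOR_RGB2BGR))
    return c
def ray(c,u,v):
    d=np.array([(u-c["cx"])/c["f"],(v-c["cy"])/c["f"],1]);return c["M"][:3,3],c["M"][:3,:3]@d
def atz(c,u,v,z):
    o,d=ray(c,u,v);return o+d*(z-o[2])/d[2]
def proj(c,p):
    q=np.linalg.inv(c["M"])@np.append(p,1);return c["f"]*q[0]/q[2]+c["cx"],c["f"]*q[1]/q[2]+c["cy"]
def tri(l):
    A=np.zeros((3,3));b=np.zeros(3)
    for c,u,v in l:
        o,d=ray(c,u,v);d=d/np.linalg.norm(d);P=np.eye(3)-np.outer(d,d);A+=P;b+=P@o
    x=np.linalg.solve(A,b);return x,[np.subtract(proj(c,x),(u,v)).round(1) for c,u,v in l]
def crop(c,x0,y0,x1,y1,k,name):
    im=cv2.cvtColor(c["frame"],cv2.COLOR_RGB2BGR)[y0:y1,x0:x1]
    cv2.imwrite(f"pics/{name}.png",cv2.resize(im,None,fx=k,fy=k,interpolation=cv2.INTER_CUBIC))
E
python3 - <<'E'
from h import *
import pickle
a=snap("scene");crop(a,215,125,315,225,6,"sc_press");crop(a,155,195,215,255,8,"sc_rings")
b=snap("side");crop(b,170,150,290,250,6,"sd_press");crop(b,220,250,310,310,8,"sd_rings")
E
```

```text
(no output)
```

View pics/sc_press.png

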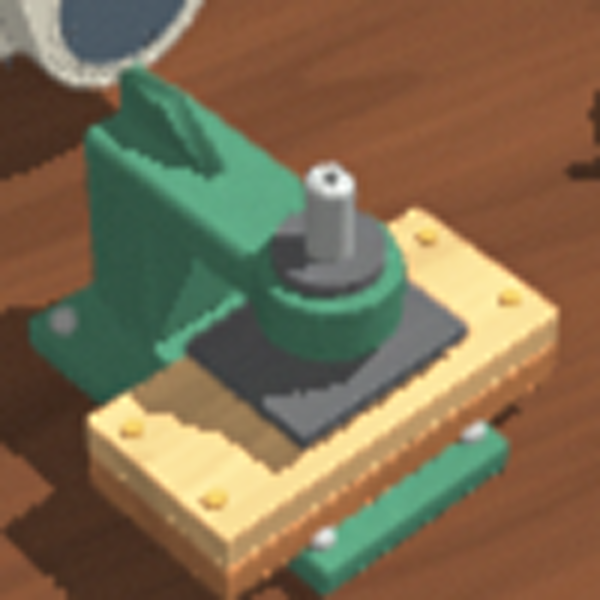

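View pics/sc_rings.png

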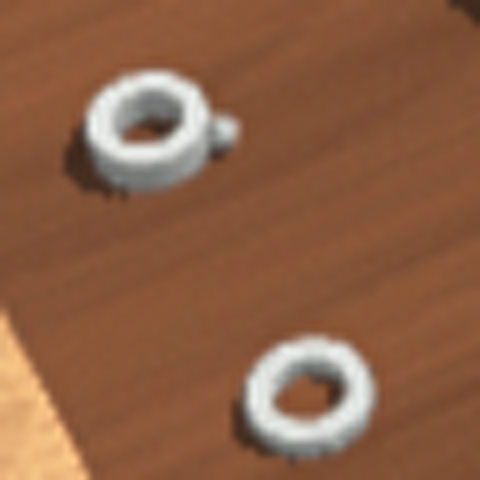

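View pics/sd_press.png

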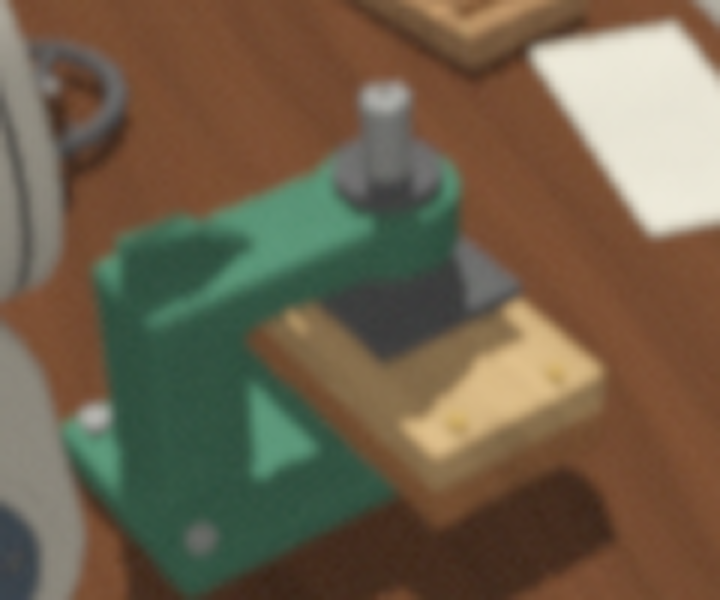

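View pics/sd_rings.png

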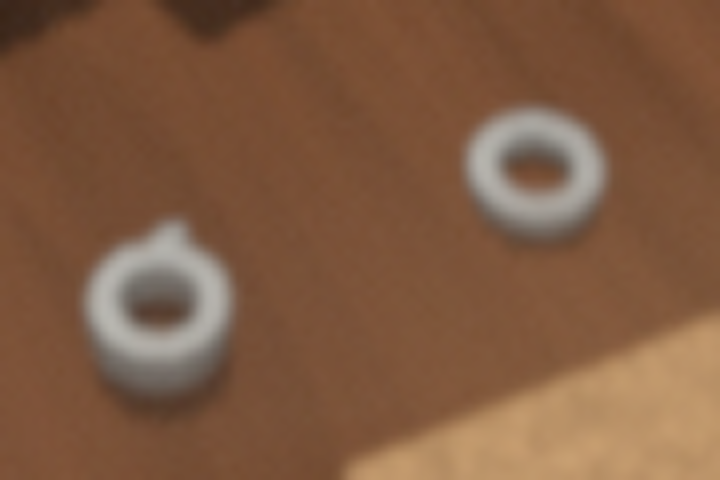

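```bash
python3 - <<'E'
from h import *
a=snap("scene");b=snap("side")
def S(u,v,x0=215,y0=125,k=6): return x0+(u+.5)/k-.5, y0+(v+.5)/k-.5
n,e=tri([(a,*S(330,178)),(b,*S(386,97,170,150,6))]);print("nose",n,e)
print(atz(a,*S(330,178),.225),atz(b,*S(386,97,170,150,6),.225))
for nm,p in dict(F1=(228,540),F2=(558,312),B1=(90,412),B2=(412,208)).items(): print(nm,atz(a,*S(*p),.081))
for nm,p in dict(fr=(605,365),fl=(435,462)).items(): print(nm,atz(b,*S(*p,170,150,6),.081))
ca=S(149,116,155,195,8);cb=S(160,298,220,250,8)
print("collar",tri([(a,*ca),(b,*cb)]),atz(a,*ca,.02),atz(b,*cb,.02))
sa=S(232,130,155,195,8);sb=S(178,225,220,250,8)
print("screw",atz(a,*sa,.012),atz(b,*sb,.012),tri([(a,*sa),(b,*sb)]))
pa=S(310,388,155,195,8);pb=S(536,166,220,250,8)
print("spacer",atz(a,*pa,.012),atz(b,*pb,.012))
E
```

```text
nose [0.5395852  0.00484707 0.2247403 ] [array([-0.2,  0.4]), array([-0.3, -0.4])]
[0.53838093 0.00621929 0.225     ] [0.53937263 0.0021498  0.225     ]
F1 [ 0.6236752  -0.10688967  0.081     ]
F2 [0.57087766 0.14432234 0.081     ]
B1 [ 0.50327839 -0.12788493  0.081     ]
B2 [0.45316658 0.11799112 0.081     ]
fr [ 0.62820839 -0.10393577  0.081     ]
fl [ 0.50672114 -0.13713857  0.081     ]
collar (array([ 0.42147613, -0.30829865,  0.02102787]), [array([-0.2,  0.3]), array([-0.3, -0.3])]) [ 0.41969689 -0.30701134  0.02      ] [ 0.42203162 -0.30893153  0.02      ]
screw [ 0.43829152 -0.2774636   0.012     ] [ 0.44414239 -0.27537085  0.012     ] (array([ 0.44253438, -0.27873683,  0.01687641]), [array([-0.,  0.]), array([-0., -0.])])
spacer [ 0.58068809 -0.3050811   0.012     ] [ 0.58214461 -0.30746292  0.012     ]
```

Measured so far:
- Nose axis is about (0.539, 0.004), with the nose top at z 0.225, which matches the stated height.
- Press front points at yaw about 11.7°. The mould edge comes out 257 mm long against 260 given.
- Collar is about (0.421, -0.308). Its screw points at yaw about 56°, with its end 37 mm out against 36 given.

Next I'll bring the wrist camera over the nose.

```bash
cat >> h.py <<'E'
def yaw(): 
    y=readout.sense()["orientation"][:,1];return np.degrees(np.arctan2(y[1],y[0]))
def target(p,yw,cur=None):
    "row for TCP at p, tool straight down, jaw axis at yaw yw deg"
    s=readout.sense();Rc=s["orientation"];t=np.radians(yw)
    y=np.array([np.cos(t),np.sin(t),0]);x=np.array([0,0,-1.]);Rt=np.c_[x,y,np.cross(x,y)]
    d=Rc.T@(np.array(p)-s["eef_pos"])*1000
    return np.r_[d,R.from_matrix(Rc.T@Rt).as_rotvec(degrees=True)].round(1)
def st():
    s=readout.sense();print("t",round(s["clock"],2),"p",s["eef_pos"].round(4),"yaw",round(yaw(),2),"tilt",s["orientation"][2,:].round(4),"F",s["contact_force"].round(1),"M",s["wrist_torque"].round(2),"w",round(s["grip_width"]*1000,1),"q",s["q"].round(1))
E
python3 - <<'E'
from h import *
t=np.radians(11.7);z=np.array([np.sin(t),-np.cos(t)])
p=np.array([.539,.004])+z*.015
print(target([*p,.45],11.7))
E
```

```text
[ -45.3 -359.8 -507.7  -82.3   -0.     0. ]
```

```bash
python3 -m inch '[[-30,0,0,0,0,0],[-46,-22,-30,-5,0,0],[-46,-45,-63,-10,0,0],[-46,-68,-96,-15,0,0],[-46,-91,-129,-20,0,0],[-46,-114,-162,-25,0,0],[-46,-137,-195,-30,0,0],[-46,-160,-228,-35,0,0],[-46,-183,-261,-40,0,0],[-46,-206,-294,-45,0,0],[-46,-229,-327,-50,0,0],[-46,-250,-350,-55,0,0]]' 85
python3 - <<'E'
from h import *
st()
t=np.radians(11.7);z=np.array([np.sin(t),-np.cos(t)])
p=np.array([.539,.004])+z*.015
print(target([*p,.45],11.7))
E
```

```text
clock: 1.35
eef_pos: [0.431, -0.1644, 0.4508]
orientation: [[0.001, 0.965, -0.264], [0.0, -0.264, -0.965], [-1.0, 0.001, -0.0]]
contact_force: [-0.3, -0.5, -0.1]
grip_width: 0.0846
t 1.35 p [ 0.431  -0.1644  0.4508] yaw -15.29 tilt [-1.e+00  7.e-04 -2.e-04] F [-0.3 -0.5 -0.1] M [-0.    0.02 -0.01] w 84.6 q [-31.3   5.5  -3.9  80.6   0.   74. ]
[   0.9   66.5 -177.5  -27.    -0.    -0. ]
```

```bash
python3 -m inch '[[0,13,-35,-5,0,0],[0,26,-71,-11,0,0],[0,40,-107,-16,0,0],[0,53,-142,-22,0,0],[1,66,-177,-27,0,0],[1,66,-177,-27,0,0],[1,66,-177,-27,0,0]]' 
python3 - <<'E'
from h import *
st()
c=snap("wrist","w1");print(proj(c,[.539,.004,.225]),proj(c,[.5664,.0097,.225]))
E
```

```text
clock: 1.93
eef_pos: [0.5417, -0.0122, 0.449]
orientation: [[-0.001, 0.98, 0.201], [0.0, 0.201, -0.98], [-1.0, -0.001, -0.0]]
contact_force: [-0.6, 0.3, 0.1]
grip_width: 0.0847
t 1.93 p [ 0.5417 -0.0122  0.449 ] yaw 11.6 tilt [-1.0e+00 -1.1e-03 -3.0e-04] F [-0.6  0.3  0.1] M [ 0.01 -0.   -0.02] w 84.7 q [-10.2  13.5   5.9  82.4  -0.   68.2]
(np.float64(252.37462331267025), np.float64(187.94065640696743)) (np.float64(297.5844734978667), np.float64(187.83794011634475))
```

View pics/w1.png

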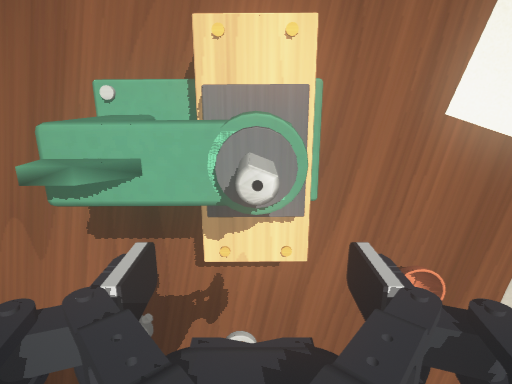

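The picture shows the nose top at (257,185), the front of the press to the right, and what may be a flat facet on the upper side at about (262,160). Enlarging.

```bash
python3 - <<'E'
from h import *
c=snap("wrist");crop(c,215,120,305,220,6,"w1z")
E
```

```text
(no output)
```

View pics/w1z.png

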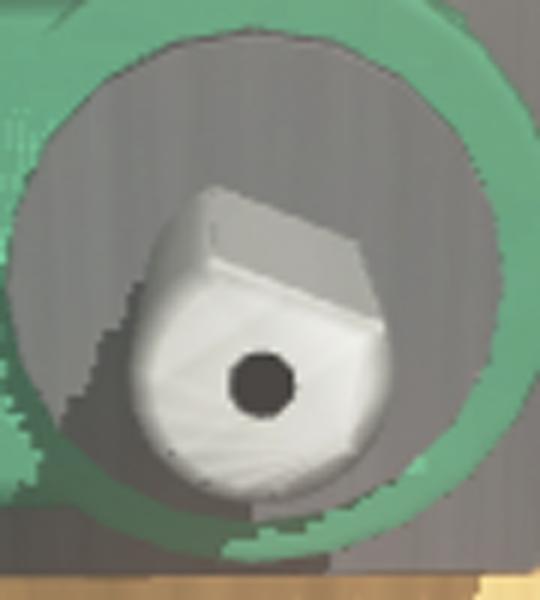

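The flat shows clearly. Its top edge runs from (208,262) to (382,325) in the crop, and the centre hole is at (262,385). I'll project these to world coordinates.

```bash
python3 - <<'E'
from h import *
c=snap("wrist")
def S(u,v,x0=215,y0=120,k=6): return x0+(u+.5)/k-.5, y0+(v+.5)/k-.5
A=atz(c,*S(208,262),.2235);B=atz(c,*S(382,325),.2235);d=A-B
print("nose",atz(c,*S(262,385),.225),np.linalg.norm(d)*1000,"normal yaw",np.degrees(np.arctan2(d[1],d[0]))-90)
e=[atz(c,*S(*q),.175)[:2] for q in((8,285),(502,285))]; v=[atz(c,*S(*q),.175)[:2] for q in((255,28),(255,540))]
print("head",e,np.mean(e,0))
o=atz(c,*S(262,385),.225)
# press yaw from dark mould / yellow mould edges at z .081
F=[atz(c,u,v,.081) for u,v in((317,14),(306,261))];B=[atz(c,u,v,.081) for u,v in((193,14),(205,261))]
for P in(F,B): print(np.degrees(np.arctan2(*(P[0]-P[1])[1::-1]))-90,np.linalg.norm(P[0]-P[1]))
print(np.degrees(np.arctan2(*(F[0]-B[0])[1::-1])), np.mean(F+B,0))
print("scene/side check",)
E
```

```text
nose [0.54128931 0.00539458 0.225     ] 19.082189255935916 normal yaw 81.19877756201845
head [array([ 0.5103702 , -0.00069745]), array([0.57229302, 0.01178416])] [0.54133161 0.00554335]
11.718323202619956 0.25715989798066835
11.648509562416862 0.25717585037441104
11.391345325460382 [0.54125084 0.00394077 0.081     ]
scene/side check
```

All of this agrees: nose at (0.5413, 0.0054), press yaw 11.65°, and the flat's normal at yaw 81.2°, so the spindle needs to turn about -69.5°. I'll go over the nose with the jaws along the flat's normal.

```bash
python3 - <<'E'
from h import *
print(target([.5410,.0034,.400],81.2))
E

```

```text
[ 49.7   4.  -17.4 -69.9  -0.    0. ]
```

```bash
python3 -m inch '[[4,0,-2,-7,0,0],[8,1,-4,-14,0,0],[12,1,-5,-21,0,0],[16,2,-7,-28,0,0],[20,2,-9,-35,0,0],[25,2,-10,-42,0,0],[30,3,-12,-49,0,0],[35,3,-14,-56,0,0],[40,3,-15,-63,0,0],[49,4,-17.4,-69.9,0,0],[49.7,4,-17.4,-69.9,0,0],[49.7,4,-17.4,-69.9,0,0]]' 60
python3 - <<'E'
from h import *
st();c=snap("wrist","w2");print(target([.5410,.0034,.358],81.2)); print(proj(c,[.5413,.0054,.225]))
E
```

```text
clock: 3.08
eef_pos: [0.5409, 0.003, 0.4001]
orientation: [[-0.0, 0.157, 0.988], [-0.0, 0.988, -0.157], [-1.0, -0.0, -0.0]]
contact_force: [0.6, -0.5, -0.9]
grip_width: 0.0596
t 3.08 p [0.5409 0.003  0.4001] yaw 80.98 tilt [-1.e+00 -1.e-04 -4.e-04] F [ 0.6 -0.5 -0.9] M [-0.04  0.01  0.  ] w 59.6 q [-8.6 14.  -0.5 75.5 -0.   0.4]
[42.5  0.3 -0.1 -0.2  0.   0. ]
(np.float64(255.7965049454817), np.float64(246.02329542066425))
```

View pics/w2.png

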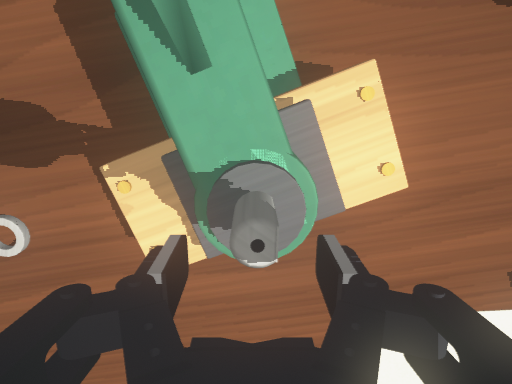

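The nose top at (257,245) sits between the jaws as predicted. I'll go down and close.

```bash
python3 -m inch '[[14,0.3,0,0,0,0],[28,0.3,0,0,0,0],[42.5,0.3,0,0,0,0],[42.5,0.3,0,0,0,0]]' 
python3 -m inch '[[0,0,0,0,0,0],[0,0,0,0,0,0],[0,0,0,0,0,0],[0,0,0,0,0,0],[0,0,0,0,0,0],[0,0,0,0,0,0],[0,0,0,0,0,0],[0,0,0,0,0,0]]' 10 30
python3 -c "
from h import *
st()"
```

```text
clock: 3.47
eef_pos: [0.5409, 0.0038, 0.3558]
orientation: [[-0.003, 0.155, 0.988], [0.0, 0.988, -0.155], [-1.0, -0.0, -0.003]]
contact_force: [-1.1, -0.1, -0.3]
grip_width: 0.06
clock: 4.13
eef_pos: [0.5416, 0.0039, 0.3588]
orientation: [[0.002, 0.152, 0.988], [-0.001, 0.988, -0.152], [-1.0, -0.001, 0.002]]
contact_force: [-1.4, -3.4, 6.3]
grip_width: 0.0236
t 4.13 p [0.5416 0.0039 0.3588] yaw 81.26 tilt [-1.     -0.001   0.0022] F [-1.4 -3.4  6.3] M [-0.72  0.37 -0.11] w 23.6 q [-8.5 14.9 -5.3 69.6 -0.1  0.3]
```

The width reads 23.6 mm, so the jaws are across the flat (24 mm, against 28 round). I'll turn about -70° around the spindle axis. The grip centre has to orbit 2 mm, and the screw drops about 0.6 mm.

```bash
python3 -m inch '[[0,0,-0.2,7,0,0],[0.1,0.1,-0.5,14,0,0],[0.2,0.1,-0.7,21,0,0],[0.2,0.2,-0.9,28,0,0],[0.3,0.4,-1.1,35,0,0],[0.4,0.5,-1.3,42,0,0],[0.4,0.7,-1.5,49,0,0],[0.5,0.9,-1.7,56,0,0],[0.5,1.1,-1.8,63,0,0],[0.6,1.3,-1.9,69.8,0,0],[0.6,1.3,-1.9,69.8,0,0],[0.6,1.3,-1.9,69.8,0,0]]' 
python3 -m inch '[[0,0,0,0,0,0],[0,0,0,0,0,0],[0,0,0,0,0,0],[0,0,0,0,0,0]]' 
python3 -c "
from h import *
st();c=snap('wrist','w3');crop(c,175,170,335,310,5,'w3z')"
```

```text
clock: 5.13
eef_pos: [0.5395, 0.0049, 0.3582]
orientation: [[0.001, 0.98, 0.197], [-0.003, 0.197, -0.98], [-1.0, 0.0, 0.003]]
contact_force: [-4.2, -9.9, 8.2]
grip_width: 0.0232
clock: 5.47
eef_pos: [0.5395, 0.0049, 0.3582]
orientation: [[0.001, 0.98, 0.198], [-0.003, 0.198, -0.98], [-1.0, 0.0, 0.003]]
contact_force: [-5.0, -9.1, 8.1]
grip_width: 0.0233
t 5.47 p [0.5395 0.0049 0.3582] yaw 11.42 tilt [-1.0e+00  1.0e-04  3.3e-03] F [-5.  -9.1  8.1] M [-1.68  1.13 -0.12] w 23.3 q [-8.4 14.8 -5.7 69.5 -0.2 70.2]
```

View pics/w3z.png

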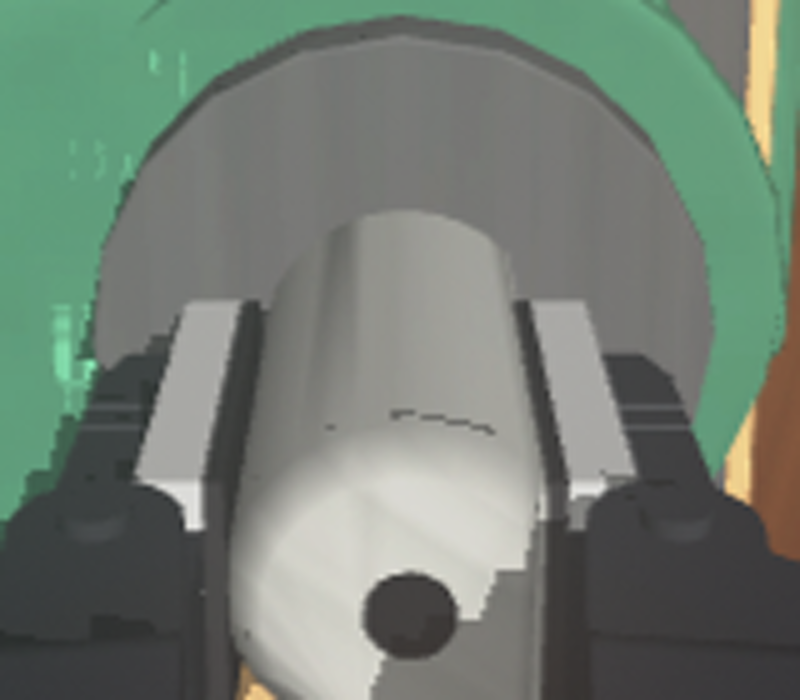

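The flat has stayed against the right-hand (front) pad. Yaw is 11.4°, width 23.3 mm, and it held for over 0.3 s. The axis implied by this grip agrees with the camera. Now I'll release, rise and check the flat.

```bash
python3 -m inch '[[0,0,0,0,0,0],[0,0,0,0,0,0],[0,0,0,0,0,0],[0,0,0,0,0,0],[-20,0,0,0,0,0],[-50,0,10,0,0,0],[-85,0,15,0,0,0],[-90,0,18,0,0,0],[-90,0,18,0,0,0],[-90,0,18,0,0,0]]' 60
python3 -c "
from h import *
st();c=snap('wrist','w4');crop(c,205,120,305,220,6,'w4z')
p=[.5413,.0054,.225];print(proj(c,p));print(target([.4212,-.3080,.25],146))"
```

```text
clock: 6.35
eef_pos: [0.5434, -0.0117, 0.4465]
orientation: [[0.0, 0.98, 0.199], [0.0, 0.199, -0.98], [-1.0, 0.0, -0.0]]
contact_force: [-0.6, 0.4, -0.7]
grip_width: 0.0602
t 6.35 p [ 0.5434 -0.0117  0.4465] yaw 11.5 tilt [-1.e+00  1.e-04 -2.e-04] F [-0.6  0.4 -0.7] M [ 0.01 -0.03  0.03] w 60.2 q [-10.1  13.7   5.7  82.    0.   68.4]
(np.float64(253.13915822082942), np.float64(187.781868502826))
[ 1.958e+02 -1.785e+02  2.662e+02 -1.345e+02 -1.000e-01 -0.000e+00]
```

View pics/w4z.png

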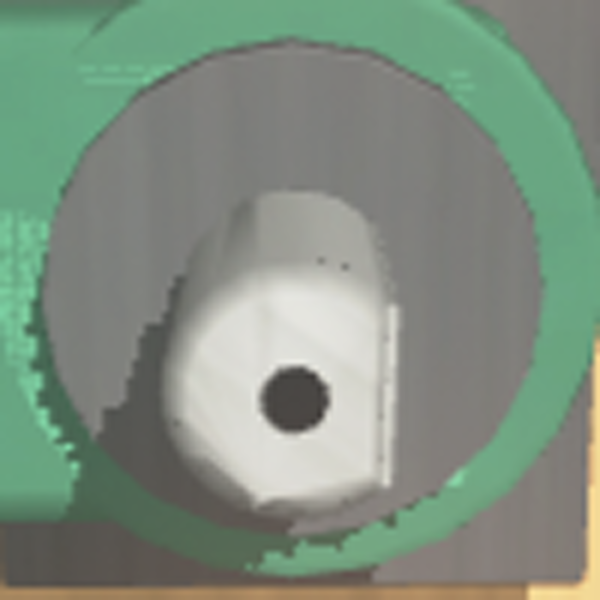

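```bash
python3 - <<'E'
from h import *
c=snap("wrist")
def S(u,v,x0=205,y0=120,k=6): return x0+(u+.5)/k-.5, y0+(v+.5)/k-.5
A=atz(c,*S(399,305),.2235);B=atz(c,*S(391,485),.2235);d=A-B
print("nose",atz(c,*S(295,400),.2245),np.linalg.norm(d)*1000,"normal yaw",np.degrees(np.arctan2(d[1],d[0]))-90)
e=[atz(c,*S(*q),.175)[:2] for q in((43,300),(542,300))];print(np.mean(e,0))
v=[atz(c,*S(*q),.175)[:2] for q in((295,40),)];print(v)
E
```

```text
nose [0.54096188 0.00666077 0.2245    ] 19.01370116387103 normal yaw 9.966618769017785
[0.54094984 0.00640301]
[array([0.53475992, 0.03808128])]
```

The flat normal is about 10° against the press's 11.65°, well inside tolerance. The axis refines to about (0.5412, 0.0062). Next, the collar.

```bash
python3 -m inch '[[0,-12,18,-7,0,0],[0,-25,36,-14,0,0],[5,-37,54,-21,0,0],[15,-50,72,-28,0,0],[25,-62,90,-35,0,0],[35,-75,108,-42,0,0],[45,-87,126,-49,0,0],[55,-100,144,-56,0,0],[65,-112,162,-63,0,0],[75,-125,180,-70,0,0],[85,-137,198,-77,0,0],[95,-150,216,-84,0,0]]' 60
python3 -c "
from h import *
st();print(target([.4212,-.3080,.30],146))"
```

```text
clock: 7.45
eef_pos: [0.4388, -0.2538, 0.3502]
orientation: [[-0.002, -0.102, 0.995], [0.001, 0.995, 0.102], [-1.0, 0.002, -0.001]]
contact_force: [0.8, 0.0, 0.1]
grip_width: 0.0601
t 7.45 p [ 0.4388 -0.2538  0.3502] yaw 95.88 tilt [-1.      0.0016 -0.0014] F [0.8 0.  0.1] M [0.03 0.03 0.  ] w 60.1 q [-39.5  12.  -10.7  67.5   0.  -45.4]
[ 50.1 -52.2 -23.  -50.1  -0.   -0.1]
```

```bash
python3 -m inch '[[7,-7,-3,-7,0,0],[14,-14,-6,-14,0,0],[21,-21,-9,-21,0,0],[28,-28,-12,-28,0,0],[35,-35,-15,-35,0,0],[42,-42,-18,-42,0,0],[50,-52,-23,-50,0,0],[50,-52,-23,-50,0,0],[50,-52,-23,-50,0,0]]' 85
python3 -c "
from h import *
st();c=snap('wrist','w5')"
```

```text
clock: 8.2
eef_pos: [0.4213, -0.3071, 0.3008]
orientation: [[-0.002, -0.822, 0.569], [0.002, 0.569, 0.822], [-1.0, 0.003, 0.001]]
contact_force: [0.0, 1.0, 0.3]
grip_width: 0.0847
t 8.2 p [ 0.4213 -0.3071  0.3008] yaw 145.32 tilt [-1.0e+00  2.6e-03  7.0e-04] F [0.  1.  0.3] M [ 0.03 -0.03 -0.04] w 84.7 q [ -45.3   15.1  -14.    61.1    0.  -100.6]
```

View pics/w5.png

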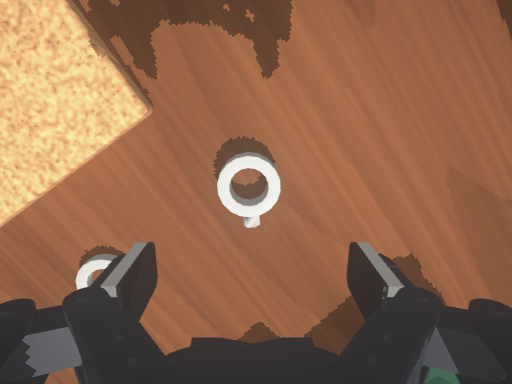

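The collar is at (249,185) with its screw at (252,221). The spacer is at (98,277), and the board corner at (150,110) is well clear of the fingers' path. Measuring precisely.

```bash
python3 -c "
from h import *
c=snap('wrist');crop(c,205,135,295,235,6,'w5z')"
```

```text
(no output)
```

View pics/w5z.png

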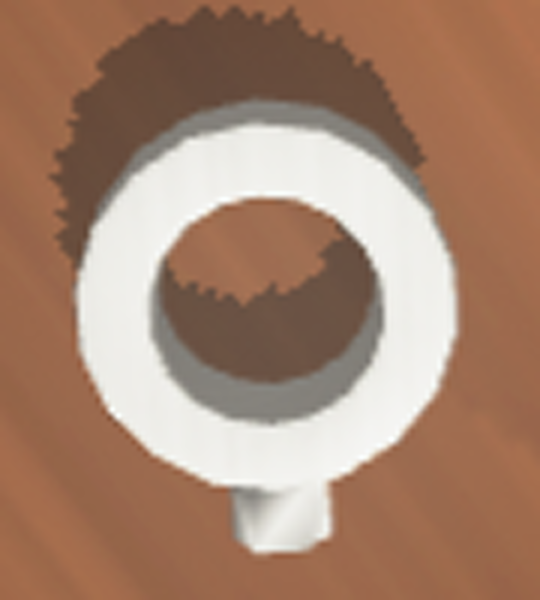

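```bash
python3 - <<'E'
from h import *
c=snap("wrist")
def S(u,v,x0=205,y0=135,k=6): return x0+(u+.5)/k-.5, y0+(v+.5)/k-.5
C=atz(c,*S(268,308),.02);print("c",C)
print(np.linalg.norm(atz(c,*S(76,308),.02)-atz(c,*S(459,308),.02)))
for z in(.010,.014,.017):
  P=atz(c,*S(285,549),z);d=P-C;print("screw",P,np.linalg.norm(d[:2]),np.degrees(np.arctan2(d[1],d[0])))
yw=yaw();print(yw)
for z in(.20,.1747): print(target([C[0],C[1],z],145.3))
print(atz(c,*S(235,510),.012),atz(c,*S(331,510),.012))
m=(atz(c,*S(235,510),.012)+atz(c,*S(331,510),.012))/2-C;print(np.degrees(np.arctan2(m[1],m[0])))
E
```

```text
c [ 0.42250412 -0.3088096   0.02      ]
0.05125627100519929
screw [ 0.44263158 -0.27568501  0.01      ] 0.03876020568437695 58.71592035110969
screw [ 0.44170999 -0.277029    0.014     ] 0.037133164698444236 58.85431134221786
screw [ 0.44101879 -0.27803699  0.017     ] 0.035913037398188026 58.9663332262727
145.34669792962217
[102.   -1.8  -1.2   0.    0.   -0. ]
[127.3  -1.8  -1.3   0.    0.   -0. ]
[ 0.44463123 -0.28530612  0.012     ] [ 0.43340097 -0.27752887  0.012     ]
58.918394906172736
```

The screw yaw is 58.9°, so the jaws need yaw 148.9°. The collar centre is (0.4225, -0.3088). I'll correct, descend and look at the clearance before closing.

```bash
python3 -m inch '[[25,-1,-1,-3.6,0,0],[55,-1.8,-1.2,-3.6,0,0],[80,-1.8,-1.2,-3.6,0,0],[95,-1.8,-1.2,-3.6,0,0],[100,-1.8,-1.2,-3.6,0,0],[100,-1.8,-1.2,-3.6,0,0]]' 80
python3 -c "
from h import *
st();c=snap('wrist','w6');print(target([.4225,-.3088,.172],148.9))"
```

```text
clock: 8.85
eef_pos: [0.4224, -0.3088, 0.2012]
orientation: [[-0.001, -0.858, 0.514], [0.001, 0.514, 0.858], [-1.0, 0.002, 0.001]]
contact_force: [-0.3, 0.3, 0.7]
grip_width: 0.08
t 8.85 p [ 0.4224 -0.3088  0.2012] yaw 149.05 tilt [-1.0e+00  1.7e-03  5.0e-04] F [-0.3  0.3  0.7] M [-0.    0.01 -0.02] w 80.0 q [ -45.4   20.6  -22.5   47.     0.  -104.4]
[30.3  0.3  0.2  0.2  0.  -0. ]
```

View pics/w6.png

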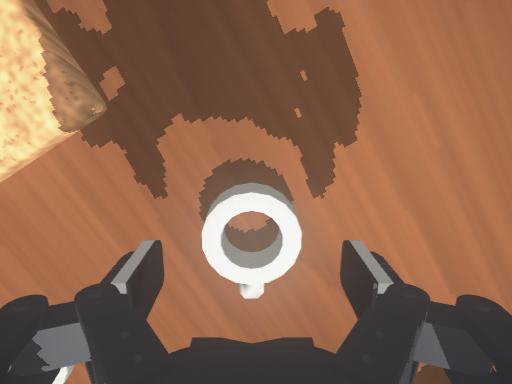

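The collar is centred at (252,233) between the jaws, with the screw straight below it at (252,290). I'll descend and grip.

```bash
python3 -m inch '[[10,0.2,0.2,0,0,0],[20,0.2,0.2,0,0,0],[28,0.2,0.2,0,0,0],[29,0.2,0.2,0,0,0],[29,0.2,0.2,0,0,0]]' 
python3 -m inch '[[0,0,0,0,0,0],[0,0,0,0,0,0],[0,0,0,0,0,0],[0,0,0,0,0,0],[0,0,0,0,0,0],[0,0,0,0,0,0],[0,0,0,0,0,0],[0,0,0,0,0,0]]' 40 50
python3 -c "
from h import *
st();c=snap('wrist','w7')"
```

```text
clock: 9.32
eef_pos: [0.4222, -0.3089, 0.1723]
orientation: [[-0.001, -0.858, 0.514], [0.001, 0.514, 0.858], [-1.0, 0.001, 0.0]]
contact_force: [-0.2, 0.5, 0.2]
grip_width: 0.0798
clock: 9.98
eef_pos: [0.4224, -0.3092, 0.1735]
orientation: [[0.001, -0.858, 0.513], [-0.001, 0.513, 0.858], [-1.0, -0.001, -0.0]]
contact_force: [-0.3, -0.1, 5.8]
grip_width: 0.0499
t 9.98 p [ 0.4224 -0.3092  0.1735] yaw 149.11 tilt [-1.0e+00 -1.1e-03 -4.0e-04] F [-0.3 -0.1  5.8] M [ 0.16  0.24 -0.03] w 49.9 q [ -45.4   22.5  -24.5   42.9   -0.  -104.5]
```

View pics/w7.png

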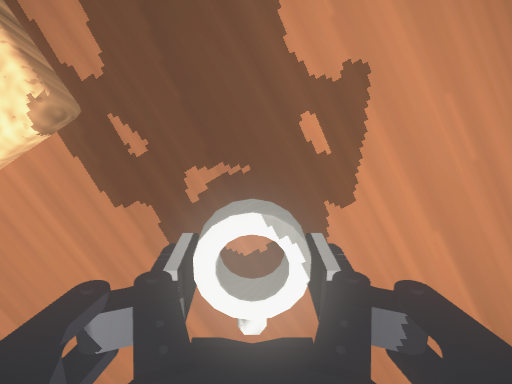

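The collar is gripped and the reading of 49.9 mm is plausible for 52 mm under squeeze. The screw stays at (252,325), square to the jaws. Lifting.

```bash
python3 -m inch '[[-5,0,0,0,0,0],[-20,0,0,0,0,0],[-50,0,0,0,0,0],[-85,0,0,0,0,0],[-120,0,0,0,0,0],[-155,0,0,0,0,0],[-190,0,0,0,0,0],[-225,0,0,0,0,0],[-255,0,0,0,0,0],[-265,0,0,0,0,0],[-265,0,0,0,0,0]]' 
python3 -c "
from h import *
st();c=snap('wrist','w8');b=snap('side','s8')
print(target([.5412,.0062,.435],101.65))"
```

```text
clock: 10.95
eef_pos: [0.4224, -0.3091, 0.4404]
orientation: [[0.003, -0.858, 0.513], [-0.003, 0.513, 0.858], [-1.0, -0.004, -0.001]]
contact_force: [-0.1, 0.1, -1.5]
grip_width: 0.0498
t 10.95 p [ 0.4224 -0.3091  0.4404] yaw 149.11 tilt [-1.     -0.0044 -0.0011] F [-0.1  0.1 -1.5] M [ 0.02 -0.01  0.01] w 49.8 q [ -45.4   11.6    2.1   80.2    0.  -104.5]
[ 1.900e+00  5.970e+01  3.316e+02  4.750e+01 -0.000e+00 -1.000e-01]
```

View pics/w8.png

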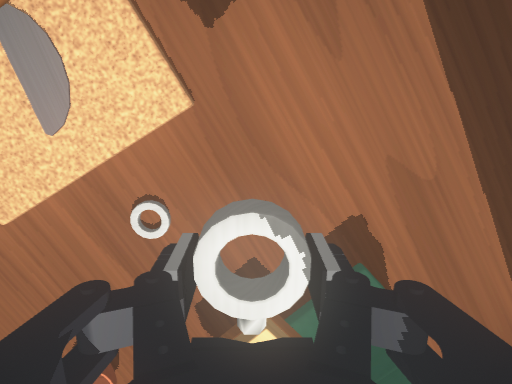

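The collar came up without slipping. The weight reads about -1.5 N with a small offset. Now I'll carry it over the spindle, turning it to yaw 101.65°.

```bash
python3 -m inch '[[0,3,15,2,0,0],[0,7,40,6,0,0],[0,13,75,11,0,0],[0,20,110,16,0,0],[0,26,145,21,0,0],[0,32,180,26,0,0],[0,39,215,31,0,0],[0,45,250,36,0,0],[0,51,285,41,0,0],[1,57,317,45.5,0,0],[1.9,59.7,331.6,47.5,0,0],[1.9,59.7,331.6,47.5,0,0]]' 
python3 -m inch '[[0,0,0,0,0,0],[0,0,0,0,0,0]]' 
python3 -c "
from h import *
st();c=snap('wrist','w9');b=snap('side');a=snap('scene');crop(b,180,100,290,210,5,'s9');crop(a,215,95,325,205,5,'a9')
print(target([.5412,.0062,.435],101.65))"
```

```text
clock: 12.05
eef_pos: [0.542, 0.009, 0.433]
orientation: [[-0.004, -0.203, 0.979], [0.001, 0.979, 0.203], [-1.0, 0.002, -0.004]]
contact_force: [-0.9, 0.3, -1.1]
grip_width: 0.0497
clock: 12.22
eef_pos: [0.5412, 0.0058, 0.4345]
orientation: [[-0.003, -0.202, 0.979], [0.0, 0.979, 0.202], [-1.0, 0.001, -0.003]]
contact_force: [0.2, -0.4, -2.4]
grip_width: 0.0494
t 12.22 p [0.5412 0.0058 0.4345] yaw 101.66 tilt [-1.0e+00  7.0e-04 -2.7e-03] F [ 0.2 -0.4 -2.4] M [-0.04 -0.04 -0.01] w 49.4 q [ -8.3  13.6   3.9  80.4  -0.  -19.9]
[ 0.6  1.   0.3 -0.1 -0.  -0. ]
```

View pics/w9.png

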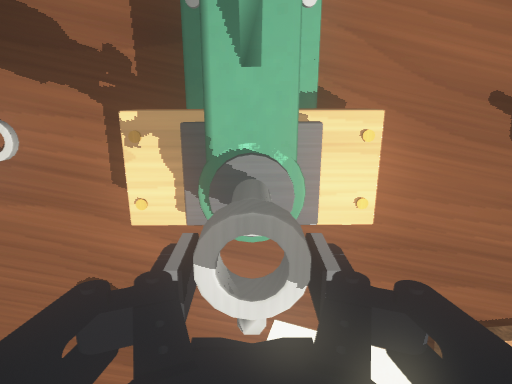

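View pics/s9.png

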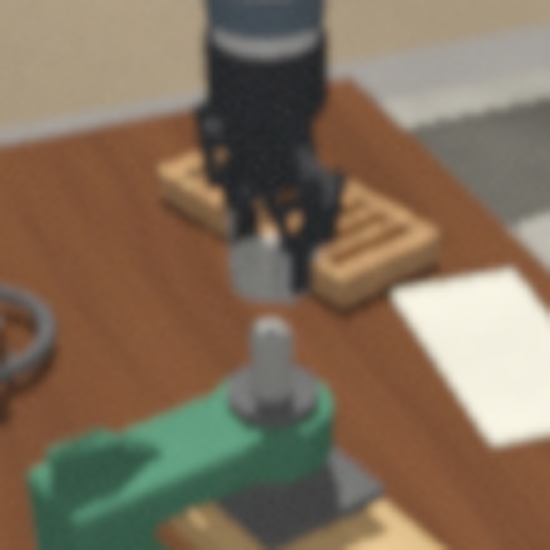

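View pics/a9.png

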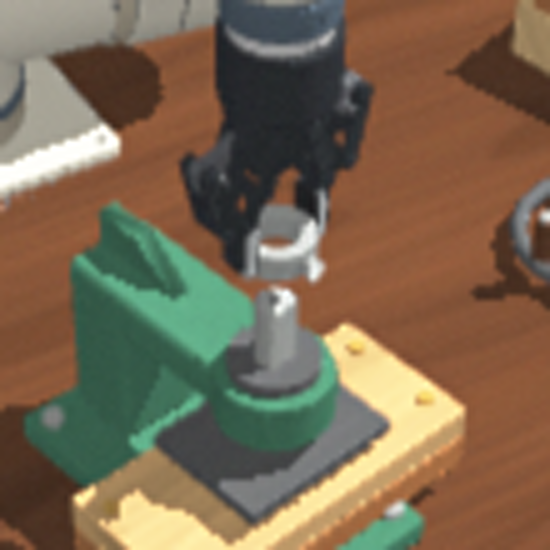

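The collar hangs right over the nose, with the screw facing front in the scene view. I'll check the collar's centre in the tool frame from an enlarged wrist picture.

```bash
python3 -c "
from h import *
c=snap('wrist');crop(c,180,190,325,340,5,'w9z')
M=c['M'];p=c['s']['eef_pos']
for dz in(.1535,.1735): print(proj(c,p+c['s']['orientation']@[dz,0,0]))
"
```

```text
(np.float64(250.85259776259394), np.float64(267.87639213593735))
(np.float64(250.95279812000217), np.float64(246.98877921359232))
```

View pics/w9z.png

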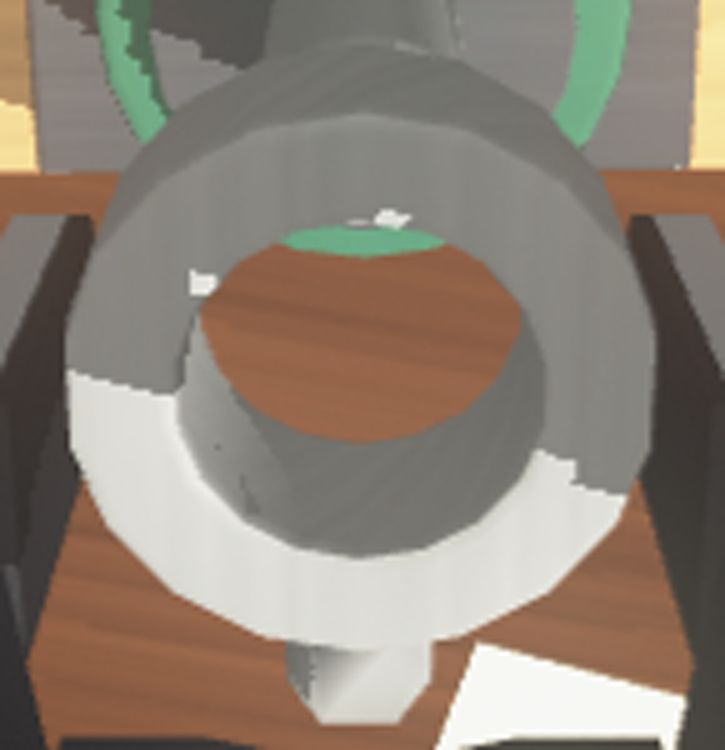

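The collar centre matches the tool axis to within about 0.6 mm. Lowering in stages and watching the force.

```bash
python3 -m inch '[[8,0.3,0,0,0,0],[18,0.3,0,0,0,0],[27,0.3,0,0,0,0],[30,0.3,0,0,0,0],[30,0.3,0,0,0,0],[30,0.3,0,0,0,0]]' 
python3 -m inch '[[1,0,0,0,0,0],[2,0,0,0,0,0],[3,0,0,0,0,0],[4,0,0,0,0,0],[5,0,0,0,0,0],[6,0,0,0,0,0],[7,0,0,0,0,0],[8,0,0,0,0,0],[9,0,0,0,0,0],[10,0,0,0,0,0]]' 
python3 -c "
from h import *
st();c=snap('wrist','w10')
print(target([.5412,.0060,.3605],101.65))"
```

```text
clock: 12.92
eef_pos: [0.5412, 0.0064, 0.4057]
orientation: [[-0.001, -0.201, 0.98], [0.0, 0.98, 0.201], [-1.0, 0.0, -0.001]]
contact_force: [0.4, 0.4, -1.5]
grip_width: 0.0499
clock: 13.75
eef_pos: [0.5413, 0.0064, 0.3959]
orientation: [[0.0, -0.201, 0.98], [0.0, 0.98, 0.201], [-1.0, 0.0, 0.0]]
contact_force: [-0.1, 0.1, -1.9]
grip_width: 0.0499
t 13.75 p [0.5413 0.0064 0.3959] yaw 101.61 tilt [-1.  0.  0.] F [-0.1  0.1 -1.9] M [ 0.03 -0.02  0.04] w 49.9 q [ -8.2  14.1  -1.   74.9   0.  -19.8]
[35.2 -0.4 -0.1 -0.  -0.  -0. ]
```

View pics/w10.png

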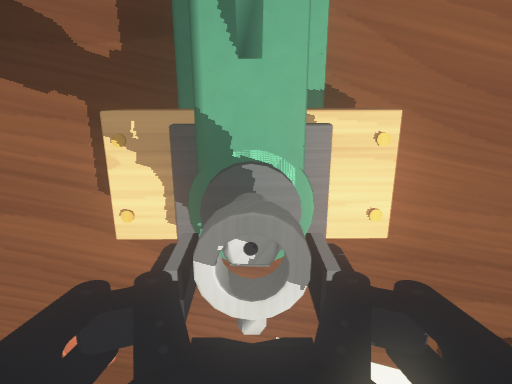

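The nose is centred in the bore, with its hole at (251,248) against a predicted (251,247), and there is no contact force. Going on down.

```bash
python3 -m inch '[[1,0,0,0,0,0],[2,-0.2,0,0,0,0],[3,-0.2,0,0,0,0],[4,-0.2,0,0,0,0],[5,-0.2,0,0,0,0],[6,-0.2,0,0,0,0],[7,-0.2,0,0,0,0],[8,-0.2,0,0,0,0],[9,-0.2,0,0,0,0],[10,-0.2,0,0,0,0],[12,-0.2,0,0,0,0]]' 
python3 -m inch '[[2,0,0,0,0,0],[4,0,0,0,0,0],[6,0,0,0,0,0],[8,0,0,0,0,0],[10,0,0,0,0,0],[12,0,0,0,0,0],[14,0,0,0,0,0],[16,0,0,0,0,0],[18,0,0,0,0,0],[20,0,0,0,0,0],[20,0,0,0,0,0]]' 
python3 -c "
from h import *
st();c=snap('wrist','w11');b=snap('side');a=snap('scene');crop(b,190,130,280,220,6,'s11');crop(a,225,115,315,205,6,'a11')
print(target([.5412,.0060,.3605],101.65))"
```

```text
clock: 14.72
eef_pos: [0.5413, 0.0062, 0.384]
orientation: [[0.0, -0.201, 0.98], [-0.0, 0.98, 0.201], [-1.0, -0.0, 0.0]]
contact_force: [-0.7, -0.3, -2.0]
grip_width: 0.0496
clock: 15.63
eef_pos: [0.5412, 0.0062, 0.3635]
orientation: [[-0.001, -0.201, 0.98], [0.0, 0.98, 0.201], [-1.0, 0.0, -0.001]]
contact_force: [-0.2, -0.1, -2.8]
grip_width: 0.0497
t 15.63 p [0.5412 0.0062 0.3635] yaw 101.61 tilt [-1.e+00  2.e-04 -5.e-04] F [-0.2 -0.1 -2.8] M [0.02 0.06 0.06] w 49.7 q [ -8.2  14.8  -4.8  70.4   0.  -19.8]
[ 3.6 -0.2 -0.2 -0.   0.   0. ]
```

View pics/w11.png

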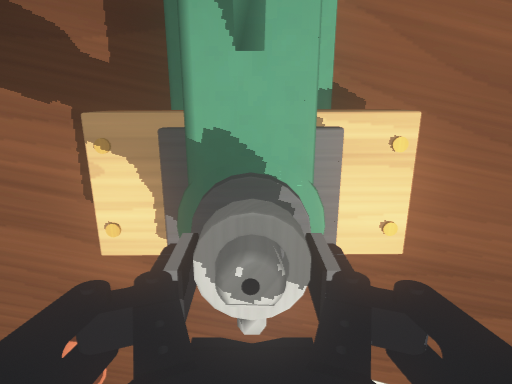

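View pics/s11.png

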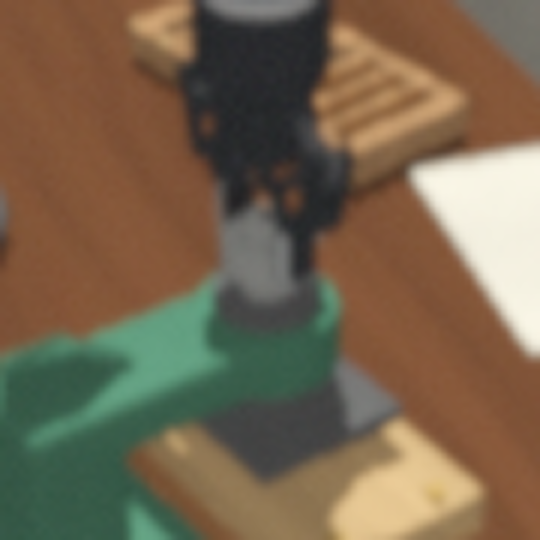

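View pics/a11.png

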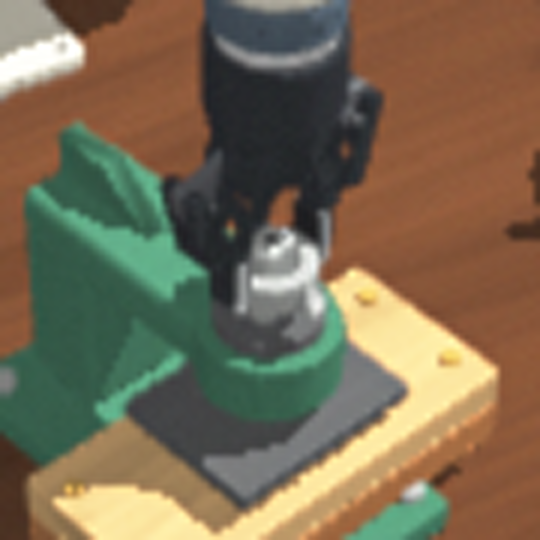

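The collar is on the nose. The wrist view shows the flat's edge level across the image from (228,303) to (272,305), parallel to the jaws, with the screw below it at (252,327). Now the last 3 mm, then I'll check the height in the pictures.

```bash
python3 -m inch '[[1,0,0,0,0,0],[2,-0.2,-0.2,0,0,0],[3,-0.2,-0.2,0,0,0],[3,-0.2,-0.2,0,0,0],[3,-0.2,-0.2,0,0,0],[3,-0.2,-0.2,0,0,0]]' 
python3 - <<'E'
from h import *
st();c=snap('wrist');b=snap('side');a=snap('scene')
z0=readout.sense()["eef_pos"][2]-.1735;C=np.array([.5412,.0060])
t=np.radians(11.65);n=np.array([np.cos(t),np.sin(t)])
th=np.linspace(0,2*np.pi,73)
for nm,cc,box,k in(("a12",a,(240,130,300,190),10),("s12",b,(205,150,265,210),10),("w12",c,(180,190,325,340),5)):
    im=cv2.cvtColor(cc["frame"],cv2.COLOR_RGB2BGR);x0,y0,x1,y1=box
    im=cv2.resize(im[y0:y1,x0:x1],None,fx=k,fy=k,interpolation=cv2.INTER_CUBIC);cv2.imwrite(f"pics/{nm}.png",im)
    def dr(r,z,col):
        P=np.array([proj(cc,[C[0]+r*np.cos(q),C[1]+r*np.sin(q),z]) for q in th])
        cv2.polylines(im,[((P-[x0,y0]+.5)*k).astype(int)],False,col,1)
    dr(.026,z0,(0,0,255));dr(.026,z0+.02,(0,255,255));dr(.014,.2245,(255,0,0));dr(.032,.175,(255,0,255))
    u=(np.array(proj(cc,[*(C+n*.036),z0+.01]))-[x0,y0]+.5)*k;cv2.circle(im,tuple(int(v) for v in u),4,(0,255,0),1)
    cv2.imwrite(f"pics/{nm}o.png",im)
print(z0)
ab=[cv2.imread(f"pics/{n}.png") for n in("a12","a12o")];cv2.imwrite("pics/a12p.png",cv2.resize(np.hstack(ab),(800,400)))
ab=[cv2.imread(f"pics/{n}.png") for n in("s12","s12o")];cv2.imwrite("pics/s12p.png",cv2.resize(np.hstack(ab),(800,400)))
E
```

```text
clock: 16.28
eef_pos: [0.5412, 0.006, 0.361]
orientation: [[0.0, -0.201, 0.98], [0.0, 0.98, 0.201], [-1.0, 0.0, 0.0]]
contact_force: [0.4, 0.6, -2.7]
grip_width: 0.0496
t 16.28 p [0.5412 0.006  0.361 ] yaw 101.61 tilt [-1.  0.  0.] F [ 0.4  0.6 -2.7] M [-0.01  0.04 -0.01] w 49.6 q [ -8.3  14.9  -5.1  70.    0.  -19.9]
0.1875342814603187
```

View pics/a12p.png

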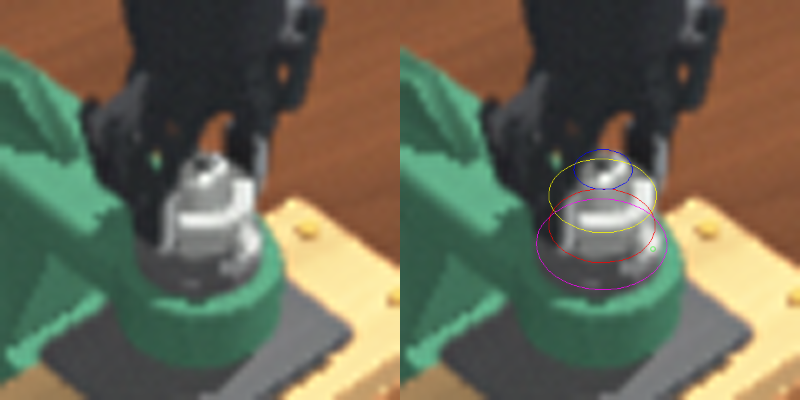

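View pics/s12p.png

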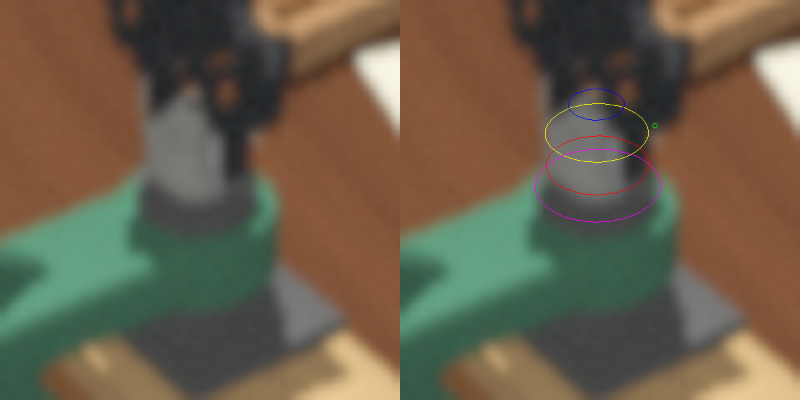

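View pics/w12o.png

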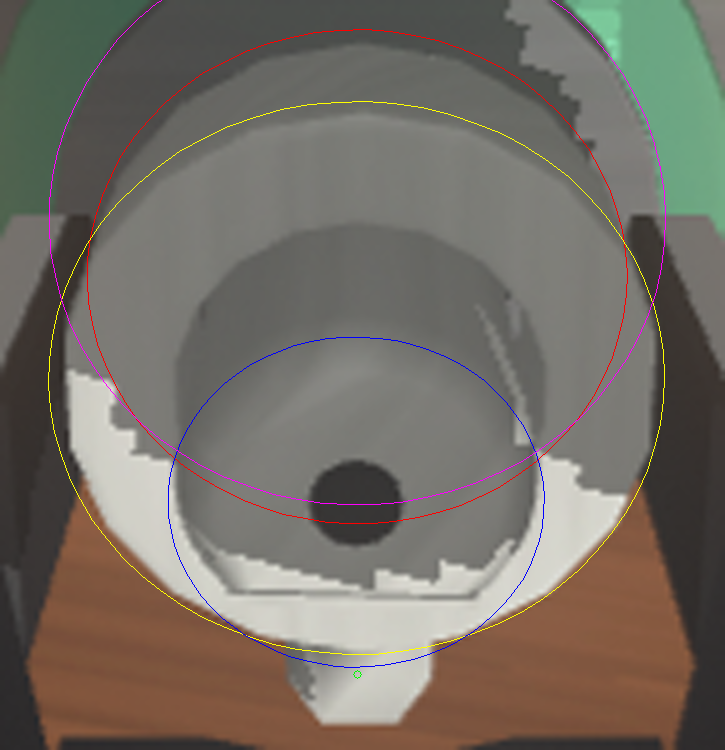

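Checks before handing in:
- Gap is about 12.5 mm.
- The nose is centred in the bore.
- The flat's edge, (235,592) to (478,597) in the crop, lies square to the screw at (360,680).
- There is no side force.

I'll let it settle and then hand in.

```bash
python3 -m inch '[[0,0,0,0,0,0],[0,0,0,0,0,0],[0,0,0,0,0,0],[0,0,0,0,0,0]]' && python3 -c "
from h import *
st();print(bot.job_done());st()"
```

```text
clock: 16.77
eef_pos: [0.5412, 0.006, 0.361]
orientation: [[-0.0, -0.201, 0.98], [0.0, 0.98, 0.201], [-1.0, 0.0, -0.0]]
contact_force: [0.9, 0.0, -1.7]
grip_width: 0.0495
t 16.77 p [0.5412 0.006  0.361 ] yaw 101.61 tilt [-1.e+00  0.e+00 -1.e-04] F [ 0.9  0.  -1.7] M [0.02 0.03 0.  ] w 49.5 q [ -8.3  14.9  -5.1  70.    0.  -19.9]
the job is handed in; nothing more can be done
None
the job is handed in; nothing more can be done
```

The collar is on the spindle with its set-screw over the flat. I handed the job in at 16.8 s with the gripper still holding it upright and still; no verdict was reported.

**Spindle:** I found the flat with the wrist camera, about 70° counter-clockwise from the press front. Gripping across it read 23.6 mm, against 24 mm across the flat and 28 mm round. I turned the spindle about 70° clockwise and held it there for over 0.3 s. After release, the flat faced about 10° in base-frame yaw, against 11.65° for the press front.

**Collar:** I gripped it square to its screw at 50 N and lowered it over the nose with almost no side force (under 1 N).

**Last checks:**
- **Gap:** about 12.5 mm above the head, worked out from the wrist height at which I gripped the collar on the bench.
- **Alignment:** the collar is within about 1 mm of the spindle axis and its tilt is about 0°. The screw and flat are within about 2° of each other.

**Disagreements:** the side camera showed the collar and head about 1 pixel lower than calculated. The wrist camera showed the collar a few percent smaller than expected. I put both down to calibration error (about 2 mm) and the ring's faceted outline. I saw no sign that the spacer, handwheel, glue pot or knife had moved, but I did not measure them again at the end.

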